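# Take the filter cassette out of the UV lamp box

## Task

Free the filter cassette of the UV lamp box: its hand knob has a left-hand thread, so loosen it by turning it clockwise (seen from the knob's outer face), regrasping as needed, until it comes up against its end stop. Then draw the cassette straight up out of the lamp box by its tab, lower it (do not drop it) into the slot of the white rack until it stands upright on the slot's floor, and let go. Leave the stone, the calcite crystal, the cup and the tweezers case where they are.

Things in the scene. Friction and masses are not known exactly. Their poses are not given: they have to be found in the camera images.
- lampbox: Fixed grey UV lamp box, 150 (x) x 230 (y) x 100 mm high. Origin: centre of its underside; -x is its front, z up. A slot 13 mm wide (x), 100 mm long (y), floor 20 mm above the bench, opens in the middle of its top and holds the cassette. The inclined screw with the hand knob stands on the top near the front, 72 mm to -y. A bulb fitting sticks out 36 mm from the +y side.
- knob_grip (a point): Grip point on the axis of the black hexagonal hand knob: 50 mm across flats, 58 across corners, 26 high (15 below this point to 11 above). z: knob axis, pointing outward, leaning 40 degrees from vertical to the box's front, so the tool comes in tilted. x: square to a pair of flats (others every 60 degrees). Turns and moves with the knob; at joint 0 it lies at (-68, -72, 157) mm in the lampbox frame.
- knob (a joint): Knob rotation, rad. 0 is tight; grows as the knob turns CLOCKWISE seen from outside (looking along -z of knob_grip), which loosens it (left-hand thread), to a firm end stop at 3.8. Starts at 0 to 0.6. Friction about 0.2 N m; stays where left. Per rad the knob and its keeper rise 2.5 mm along the axis.
- cassette: Loose filter cassette, about 200 g: upright aluminium plate 10 mm thick (x) with a dark pane. Origin: centre of its underside, z up. Frame 90 mm wide (y), z 0 to 84; grip tab y -20 to 20, z 84 to 130, pinched across its thickness; side ear y -45 to -94, z 82 to 98. Starts in the lamp box, axes along the box's, origin 20 mm above the bench: the tab stands 50 mm above the box.
- rack: Fixed white rack block, 90 (x) x 130 (y) x 45 mm high. Origin: centre of its underside, z up. In its middle one slot 15 mm wide (x) and 100 mm long (y), mouth bevelled by 3 mm, 35 mm deep (floor 10 mm above the bench). The cassette's 90 mm wide lower frame goes into it, either way round.
- stone: Loose pale green willemite stone, about 80 x 65 x 60 mm, origin at its underside. To be left alone.
- rhomb: Loose whitish clear calcite rhomb, about 80 x 65 x 40 mm, origin at its underside. To be left alone.
- cup: Loose clear glass cup, 72 mm across, 85 mm high, origin at its underside. To be left alone.
- tweezers_case: Loose flat black steel tweezers case, 40 (x) x 120 (y) x 20 mm, origin at the centre of its underside. To be left alone.
- keeper: Flat steel keeper under the knob (26 mm wide, 49 long), carried by the screw; it does not turn. Origin on the screw axis, 43 mm below knob_grip; z is that axis. When tight its nose reaches 4 mm over the front edge of the cassette's ear, 1.5 mm above it, and blocks lifting; with the knob at its end stop it is clear.
Not all that is in view belongs to the job. Several things have the shape of the cassette; the one meant has the colours described above. Of the things that look like the rack, take the one that is farthest to the robot's left at the start.

How it is judged:
By the outcome, as a careful person would: the job done as asked, in the order asked, and still so for the second after the job is handed in, with the robot touching nothing.
It also fails if it takes over 69 s, if anything falls off the work surface, if the arm or the gripper's body presses on something with over 40 N, if the wrist force passes 120 N, or if a joint passes its speed limit or range.

## Robot

A 6-joint arm with a two-finger parallel gripper is mounted at the origin on the work surface. World frame = base frame: x ahead of the robot, y to its left, z up, the work surface at z = 0. Lengths are in mm, angles in rad, forces in N, time in s.
With the tool pointing down it reaches from about 300 to 775 mm from the base axis. Payload 14.6 kg.
Tool frame: the origin (TCP) lies between the finger pads; the fingertips stand 19 mm ahead of it and the grasp point (between the pads) is the TCP; x points along the fingers, y is the direction in which the jaws open and shut, and the axes are right-handed (so a half turn about x gives the same grasp; the last joint's range is limited). The gripper opens to 94 mm and grips with 3 to 60 N. Pads are 16 mm wide; open, the fingers measure 119 mm over their backs; the gripper's body (75 mm by 177 mm) begins 78 mm behind the grasp point.
Start: joints at [-0.067, 0.3, 1.521, -0, 1.321, -0.067], TCP at [549.99, -0.002, 224.446] pointing down, gripper open.
Joint ranges: [-3.03, 3.03], [-0.79, 2.21], [0.23, 2.52], [-1.04, 4.18], [0, 3.07], [-2.55, 2.55]. Speed limits (rad/s): [2.22, 2.22, 2.57, 3.14, 3.14, 3.14].

## Interface

Orientations are given as [roll, pitch, yaw] about the fixed x, y, z axes, in that order (R = Rz(yaw) Ry(pitch) Rx(roll)).
In Python, from cell import manip gives the robot as it stands.
- The arm moves only by the tool jog_arm, never from a script. Its argument "series" is one flat list of numbers, 7 for each row, row after row: the turn, a rotation vector about the world's x, y, z in rad, then the shift along the world's x, y, z in m, then the opening, from -1 (shut) to 1 (fully open). A call has 1 to 20 rows; each row is the pose to reach, as a shift and turn from the pose commanded when the call began; what a row does not reach only later rows make up. A row lasts 1/8 s, in which the tool goes at most 62.5 mm and 10.7 degrees, less where a joint would pass 70% of its speed; a pose out of reach is approached as far as the arm can. A call with a gripper value outside its range is refused whole. The fingers move at their own pace and stop on an object; "squeeze" is the grip in N (left out, the last holds). Time passes only in rows, so rows that repeat a pose let the fingers close. It gives the time, the measured TCP pose, the force and the opening at its end, in the units of the state.
- manip.read_state(): the state, without advancing time (a new reading comes with each control period).
- manip.camera(name): name is "scene" or "side" or "wrist"; returns a dict with "color" (400x640x3 uint8, blue, green, red), "range_z" (400x640 float32, mm along the optical axis (not along the pixel's ray), 0 where there is no reading), "fx", "fy", "cx", "cy" (pixels), "D" ([k1, k2, p1, p2, k3] as OpenCV has them; the pictures are not rectified), "pose" (4x4, takes a point from camera to world coordinates); the wrist camera has in their place "mount" (4x4, takes a point from camera to tool coordinates, whose origin is the TCP and whose axes are the tool frame's). Camera axes: x right, y down, z forward; pixel columns grow to the right and rows downward; lengths in mm; the calibration is good to about 2 mm. A picture is of the moment at which its call begins: read the wrist's pose just before it.
- manip.sign_off(): hands the job in, once; it reports no verdict.
The state is a dict: "clock": time; "joints": joint angles; "qd": joint speeds; "effort": joint torques, N m; "eef_pos": TCP position; "eef_rot": TCP orientation; "wrist_force": force on the tool from outside, world axes, zero at the start; "moment": the same for the moment, N m; "finger_gap": finger opening in mm.
Only numpy, scipy, OpenCV 4.12 (cv2) and the standard library are available. Lean on these libraries where they do the work, as an engineer would, in place of code of your own. Each camera call takes 0.05 s, during which the arm holds its last target.

## Working session

There is one attempt and no reset: what is moved stays moved. The work goes in short steps, Python scripts to look and compute and a tool call to move; the robot and the scene stay as the last step left them, time stands still between calls to the robot, and variables do not carry over. Pictures are saved under pics/ and viewed, and the job is handed in when it is done.

Besides the shell and the picture viewer there is one more tool, called after "Request:" as name(argument=value, ...) on one line, values as JSON. jog_arm: Moves the arm, as the interface text tells. Its arguments: {"type":"object","properties":{"series":{"type":"array","items":{"type":"number"}},"squeeze":{"type":"number"}},"required":["series"]}

```bash
ls; mkdir -p pics; python3 - <<'E'
from cell import manip
import cv2,numpy as np
print(manip.read_state())
for n in ["scene","side","wrist"]:
    c=manip.camera(n); cv2.imwrite(f"pics/{n}0.png",c["color"]); np.savez(f"{n}0.npz",**{k:np.array(v) for k,v in c.items()})
    print(n,c["fx"],c["fy"],c["cx"],c["cy"],c["D"],np.round(c.get("pose",c.get("mount")),4).tolist())
E
```

```text
pics
{'clock': 0.0, 'joints': array([-6.65773474e-02,  3.00468540e-01,  1.52156279e+00, -2.48318769e-05,
        1.32069524e+00, -6.66320924e-02]), 'qd': array([ 4.12591301e-05, -1.17671194e-04,  1.14536110e-04, -1.61651470e-03,
       -7.16837242e-07,  1.91020581e-05]), 'effort': array([-1.53750298e-03, -5.31805658e+01, -3.52735734e+01,  7.07558286e-02,
        2.43994006e-02, -4.79655944e-05]), 'eef_pos': array([5.49766941e+02, 1.89972999e-02, 2.23895459e+02]), 'eef_rot': array([-1.61621986,  1.56966216,  3.09623002]), 'wrist_force': array([-0.0976721 , -0.05076663,  0.12165914]), 'moment': array([-0.0641835 , -0.05501778, -0.02701875]), 'finger_gap': 93.92516424625252}
scene 495.18972603125655 495.18972603125655 318.71018457268434 206.88127275941798 [-0.12284434  0.          0.          0.          0.        ] [[0.3782, 0.5074, -0.7742, 1358.9154], [0.9257, -0.2044, 0.3183, -379.6522], [0.0032, -0.8371, -0.547, 698.553], [0.0, 0.0, 0.0, 1.0]]
side 479.96470784050433 479.96470784050433 326.0198479265561 202.37283497914873 [-0.15028888  0.          0.          0.          0.        ] [[0.7222, -0.3713, 0.5835, -197.592], [-0.6914, -0.3653, 0.6233, -842.5059], [-0.0183, -0.8536, -0.5206, 775.7466], [0.0, 0.0, 0.0, 1.0]]
wrist 283.3333488935448 283.3333488935448 317.16432931880195 197.1061900789689 [0.00286166 0.         0.         0.         0.        ] [[-0.0004, -0.25, 0.9682, -159.7701], [1.0, -0.0015, 0.0, 0.1471], [0.0014, 0.9682, 0.25, -71.0149], [0.0, 0.0, 0.0, 1.0]]
```

View pics/scene0.png

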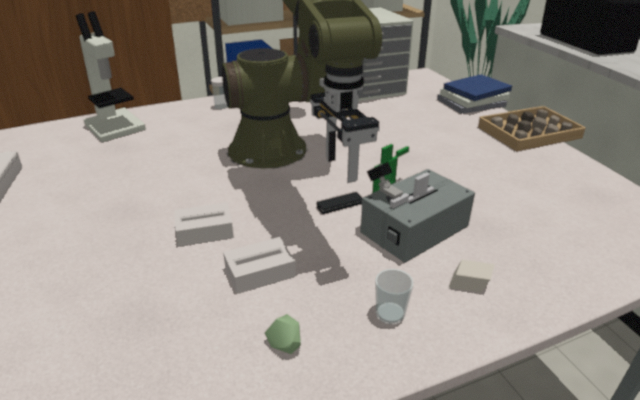

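View pics/side0.png

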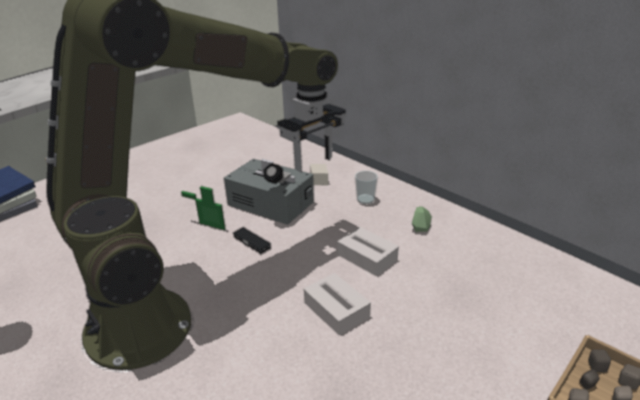

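View pics/wrist0.png

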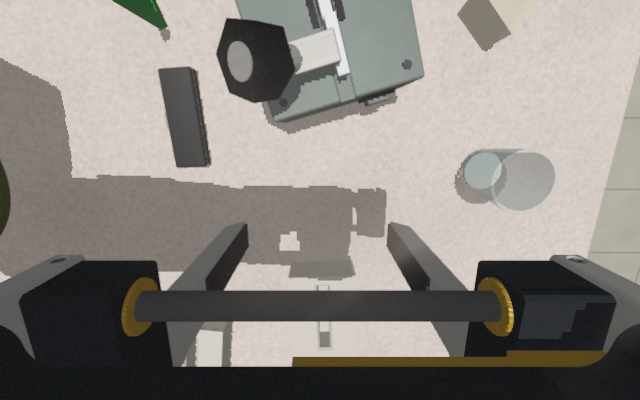

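The scene camera looks back at the robot, so its right is the robot's left (+y).
- **Cassette candidates:** the aluminium tab in the lamp box at scene (422,183), and a green decoy at (388,168).
- **Rack candidates:** scene (260,262) and (203,225). I'll choose by measured y.

Next I'll write helpers and measure.

```bash
cat > h.py <<'E'
import cv2,numpy as np
from scipy.spatial.transform import Rotation as R
def load(n): 
    d=np.load(n,allow_pickle=True); return {k:d[k] for k in d.files}
def K(c): return np.array([[c["fx"],0,c["cx"]],[0,c["fy"],c["cy"]],[0,0,1.]])
def tcp(s):
    T=np.eye(4); T[:3,:3]=R.from_euler('xyz',s["eef_rot"]).as_matrix(); T[:3,3]=s["eef_pos"]; return T
def pose(c): return np.array(c["pose"]) if "pose" in c else np.array(c["W"])
def rays(c,uv):
    uv=np.asarray(uv,float).reshape(-1,1,2); p=cv2.undistortPoints(uv,K(c),np.array(c["D"],float))[:,0]
    return np.c_[p,np.ones(len(p))]
def cloud(c):
    h,w=c["range_z"].shape; v,u=np.mgrid[:h,:w]
    r=rays(c,np.c_[u.ravel(),v.ravel()])*c["range_z"].reshape(-1,1)
    P=pose(c); X=r@P[:3,:3].T+P[:3,3]; X[c["range_z"].ravel()==0]=np.nan
    return X.reshape(h,w,3)
def onplane(c,uv,z):
    P=pose(c); d=rays(c,uv)@P[:3,:3].T; o=P[:3,3]; return o+d*((z-o[2])/d[:,2:])
def tri(obs): # [(c,uv),...]
    A=np.zeros((3,3)); b=np.zeros(3)
    L=[]
    for c,uv in obs:
        P=pose(c); d=(rays(c,[uv])@P[:3,:3].T)[0]; d/=np.linalg.norm(d); o=P[:3,3]; M=np.eye(3)-np.outer(d,d); A+=M; b+=M@o; L.append((M,o))
    x=np.linalg.solve(A,b); return x,[float(np.linalg.norm(M@(x-o))) for M,o in L]
def proj(c,X):
    P=np.linalg.inv(pose(c)); X=np.atleast_2d(X); 
    return cv2.projectPoints(X,cv2.Rodrigues(P[:3,:3])[0],P[:3,3],K(c),np.array(c["D"],float))[0][:,0]
def snap(n,tag):
    from cell import manip
    s=manip.read_state(); c=manip.camera(n)
    c={k:np.array(v) for k,v in c.items()}
    if n=="wrist": c["W"]=tcp(s)@c["mount"]
    cv2.imwrite(f"pics/{n}{tag}.png",c["color"]); np.savez(f"{n}{tag}.npz",**c); return c
def crop(c,u0,v0,u1,v1,k,name):
    cv2.imwrite(f"pics/{name}.png",cv2.resize(c["color"][v0:v1,u0:u1],None,fx=k,fy=k,interpolation=cv2.INTER_CUBIC))
E
python3 - <<'E'
from h import *
from cell import manip
s=manip.read_state()
for n in ["scene0","side0","wrist0"]:
    c=load(n+".npz")
    if n=="wrist0": c["W"]=tcp(s)@c["mount"]; np.savez("wrist0.npz",**c); print(np.round(tcp(s),3))
    X=cloud(c)
    pts={"scene0":[(380,215),(440,190),(422,183),(388,168),(260,255),(203,220),(340,203),(100,380)],"side0":[(270,175),(368,248),(337,302),(253,240),(208,205),(300,250),(560,100)],"wrist0":[(240,62),(185,120),(320,345),(400,70),(205,345),(120,100)]}[n]
    for p in pts: print(n,p,np.round(X[p[1],p[0]],1))
c=load("scene0.npz");crop(c,300,130,500,270,4,"c1");crop(c,160,190,310,300,5,"c2")
c=load("side0.npz");crop(c,170,130,370,280,4,"c3");crop(c,290,210,420,340,4.5,"c4")
E
```

```text
scene0 (380, 215) [571.2  91.1  84.6]
scene0 (440, 190) [nan nan nan]
scene0 (422, 183) [557.  202.5 134.9]
scene0 (388, 168) [521.7 131.1 169.8]
scene0 (260, 255) [ 549.4 -181.7   37. ]
scene0 (203, 220) [nan nan nan]
scene0 (340, 203) [404.   71.1  21.4]
scene0 (100, 380) [ 733.8 -529.8   -0.9]
side0 (270, 175) [485.7 109.9 158.9]
side0 (368, 248) [ 546.2 -200.4   41.6]
side0 (337, 302) [ 348.3 -287.7   45.1]
side0 (253, 240) [376.6  63.2  19.1]
side0 (208, 205) [345.1 227.2  73.2]
side0 (300, 250) [455.  -39.2  -1.7]
side0 (560, 100) [2021.9  -89.6   49.7]
[[-1.00000e-03  1.00000e+00 -0.00000e+00  5.49821e+02]
 [ 0.00000e+00 -0.00000e+00 -1.00000e+00  2.10000e-02]
 [-1.00000e+00 -1.00000e-03 -0.00000e+00  2.24028e+02]
 [ 0.00000e+00  0.00000e+00  0.00000e+00  1.00000e+00]]
wrist0 (240, 62) [495.7 113.4 166.5]
wrist0 (185, 120) [386.5  75.9  20.5]
wrist0 (320, 345) [ 553.6 -241.1   37.4]
wrist0 (400, 70) [626.6 119.2 100.5]
wrist0 (205, 345) [ 389.8 -233.7   45.3]
wrist0 (120, 100) [296.6 101.1  -0.5]
```

```bash
python3 - <<'E'
import cv2
for i in "1234": print(cv2.imread(f"pics/c{i}.png").shape)
E
```

```text
(560, 800, 3)
(550, 750, 3)
(600, 800, 3)
(585, 585, 3)
```

View pics/c1.png

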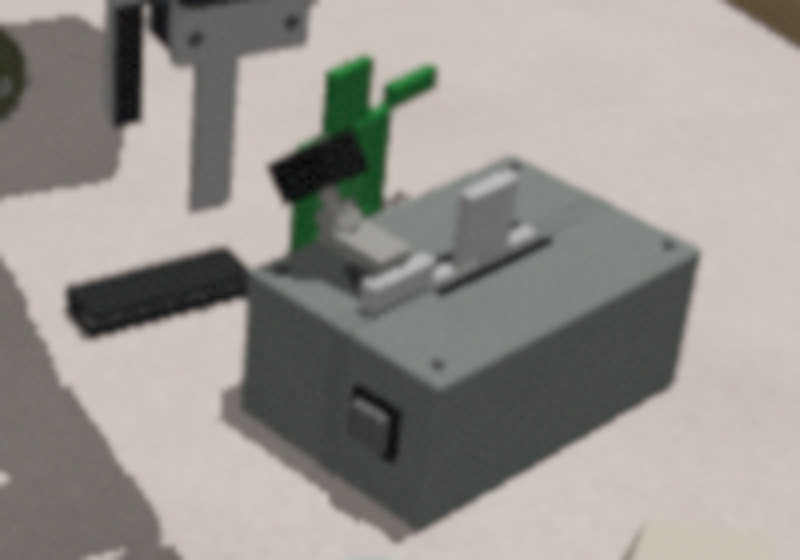

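View pics/c2.png

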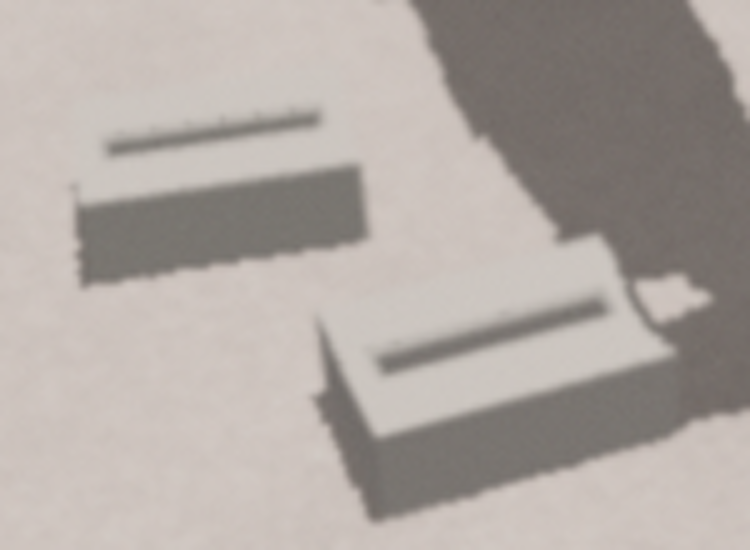

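View pics/c3.png

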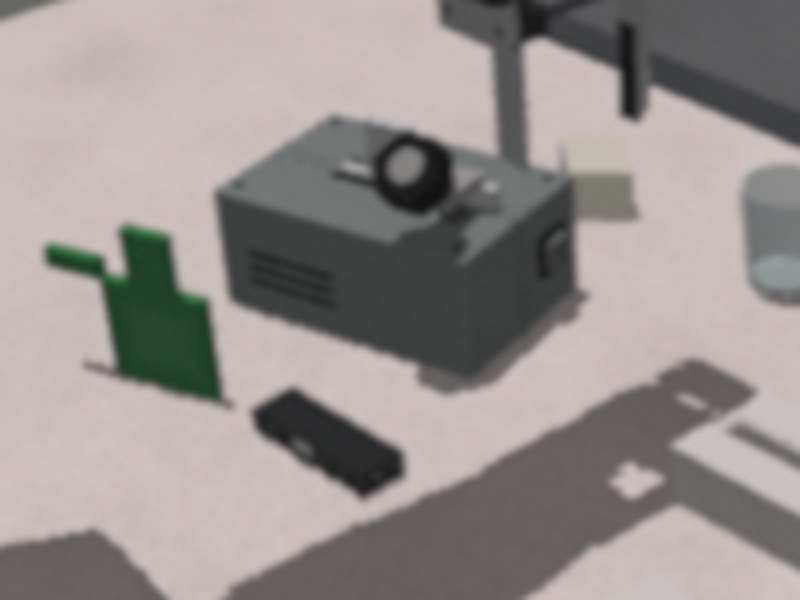

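View pics/c4.png

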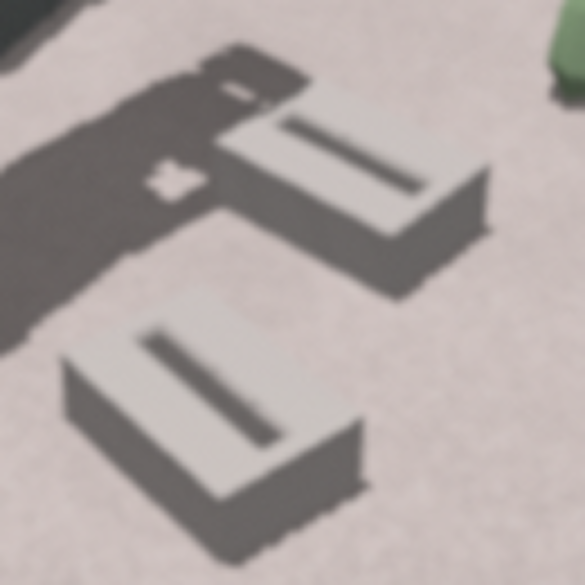

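```bash
python3 - <<'E'
from h import *
S=load("scene0.npz");D=load("side0.npz");W=load("wrist0.npz")
f=lambda p,o,k:((p[0]+.5)/k-.5+o[0],(p[1]+.5)/k-.5+o[1])
def go(name,a,b,oa,ka,ob,kb):
    P=[]
    for x,y in zip(a,b):
        X,e=tri([(S,f(x,oa,ka)),(D,f(y,ob,kb))]); P.append(X); print(name,np.round(X,1),np.round(e,1))
    P=np.array(P);print(" centre",np.round(P.mean(0),1),"sides",[round(float(np.linalg.norm(P[i]-P[(i+1)%4])),1) for i in range(4)]); 
    for i in range(4):
        d=P[(i+1)%4]-P[i]; print("  ang",round(np.degrees(np.arctan2(d[1],d[0])),1))
go("box",[(250,270),(440,387),(697,252),(513,160)],[(463,265),(575,182),(335,117),(218,192)],(300,130),4,(170,130),4)
go("rack",[(320,318),(378,437),(677,350),(600,236)],[(390,238),(488,168),(310,82),(218,142)],(160,190),5,(290,210),4.5)
# depth: top faces, min area rect
for nm,lo,hi,xr,yr in [("box",93,106,(430,720),(30,400)),("rack",40,49,(470,660),(-300,-100)),("rack2",40,49,(280,440),(-400,-200))]:
  for n,c in (("S",S),("D",D),("W",W)):
    X=cloud(c).reshape(-1,3); m=(X[:,2]>lo)&(X[:,2]<hi)&(X[:,0]>xr[0])&(X[:,0]<xr[1])&(X[:,1]>yr[0])&(X[:,1]<yr[1])
    if m.sum()>50: print(nm,n,m.sum(),cv2.minAreaRect(X[m][:,:2].astype(np.float32)),np.median(X[m][:,2]))
E
```

```text
box [508.   77.1  97.2] [0.7 0.7]
box [649.3 117.5  95.3] [2.7 2.7]
box [586.3 334.   96.1] [0.1 0.1]
box [447.9 294.7  95.4] [0.5 0.5]
 centre [547.8 205.8  96. ] sides [146.9, 225.5, 143.8, 225.7]
  ang 15.9
  ang 106.2
  ang -164.1
  ang -74.6
rack [ 518.2 -253.1   40. ] [0.1 0.1]
rack [ 604.2 -250.4   41. ] [1. 1.]
rack [ 596.6 -119.8   40.9] [0.6 0.6]
rack [ 512.3 -125.7   43.3] [1. 1.]
 centre [ 557.8 -187.3   41.3] sides [86.1, 130.7, 84.6, 127.6]
  ang 1.9
  ang 93.3
  ang -176.0
  ang -87.3
box S 2914 ((550.4179077148438, 206.06602478027344), (153.6636962890625, 232.38160705566406), 15.606834411621094) 99.46637779239882
box D 1451 ((545.3751220703125, 202.96206665039062), (156.11441040039062, 235.46250915527344), 16.223346710205078) 100.02230321491083
box W 11937 ((564.5065307617188, 144.7057647705078), (149.32833862304688, 108.31819152832031), 15.845626831054688) 99.59918397829216
rack S 1600 ((560.0240478515625, -188.01861572265625), (94.47394561767578, 130.1886444091797), 2.7699778079986572) 44.3771041141128
rack D 1012 ((555.2597045898438, -188.59646606445312), (97.61316680908203, 133.9192657470703), 2.9410042762756348) 44.31149886862056
rack W 2952 ((558.5800170898438, -190.73605346679688), (89.69882202148438, 131.60211181640625), 2.4131410121917725) 44.535320242491935
rack2 S 1161 ((365.26708984375, -268.513916015625), (130.6932830810547, 99.77653503417969), 83.92300415039062) 44.538266092763365
rack2 D 1500 ((362.404296875, -270.7931823730469), (132.2094268798828, 93.17632293701172), 83.16303253173828) 45.16154470556768
rack2 W 1030 ((383.9125061035156, -241.94515991210938), (67.97016143798828, 59.2750244140625), 84.321044921875) 44.371140792320745
```

```bash
cat > knobfit.py <<'E'
from h import *
from scipy.optimize import minimize
yaw=np.radians(15.8); B=np.array([548.5,205,0]); RB=R.from_euler('z',yaw).as_matrix()
ax=RB@np.array([-np.sin(np.radians(40)),0,np.cos(np.radians(40))])
e1=RB@np.array([np.cos(np.radians(40)),0,np.sin(np.radians(40))]); e2=np.cross(ax,e1)
g0=B+RB@np.array([-68,-72,157.])
def corners(g,phi,lo=-15,hi=11):
    P=[]
    for h in (lo,hi):
        for k in range(6):
            t=phi+np.pi/6+k*np.pi/3; P.append(g+h*ax+29*(np.cos(t)*e1+np.sin(t)*e2))
    return np.array(P)
def mask(c,g,phi):
    m=np.zeros(c["color"].shape[:2],np.uint8)
    h=cv2.convexHull(proj(c,corners(g,phi)).astype(np.float32)); cv2.fillConvexPoly(m,np.round(h*16).astype(np.int32),255,shift=4); return m>0
def fit(c,box,thr=60,name=None):
    u0,v0,u1,v1=box
    dark=np.zeros(c["color"].shape[:2],np.uint8); dark[v0:v1,u0:u1]=(c["color"][v0:v1,u0:u1].max(2)<thr)
    n,l,st,ce=cv2.connectedComponentsWithStats(dark); k=1+np.argmax(st[1:,4]); m=(l==k).astype(np.uint8)
    cs,_=cv2.findContours(m,cv2.RETR_EXTERNAL,cv2.CHAIN_APPROX_NONE); m=cv2.drawContours(np.zeros_like(m),cs,-1,1,-1)>0
    best=None
    f=lambda p: 1-(m&(M:=mask(c,g0+p[0]*e1+p[1]*e2,p[2]))).sum()/max(1,(m|M).sum())
    for ph in np.arange(-.5,.55,.15):
        r=minimize(f,[0,0,ph],method="Nelder-Mead",options=dict(initial_simplex=[[0,0,ph],[6,0,ph],[0,6,ph],[0,0,ph+.15]]))
        if best is None or r.fun<best.fun: best=r
    p=best.x; g=g0+p[0]*e1+p[1]*e2
    o=c["color"].copy()
    for P in corners(g,p[2]): cv2.circle(o,tuple(int(x) for x in np.round(proj(c,P)[0])),1,(0,0,255),-1)
    cv2.imwrite(f"pics/{name}.png",cv2.resize(o[v0:v1,u0:u1],None,fx=4,fy=4))
    return 1-best.fun,p,g
E
python3 - <<'E'
from knobfit import *
print("g0",g0.round(1),"ax",ax.round(3))
W=load("wrist0.npz"); print(fit(W,(200,5,320,115),60,"k1"))
for n in("scene0","side0"):
    c=load(n+".npz"); print(n,proj(c,g0))
D=load("side0.npz");u,v=proj(D,g0)[0].astype(int); print(fit(D,(u-22,v-20,u+22,v+20),70,"k2"))
E
```

```text
g0 [502.7 117.2 157. ] ax [-0.619 -0.175  0.766]
(np.float64(0.9448893974065599), array([-1.49382119, -1.09893845,  0.04923291]), array([501.87147526, 115.83624993, 156.03979025]))
scene0 [[378.09734516 170.31899838]]
side0 [[273.2400093  172.66915111]]
(np.float64(0.6709129511677282), array([-1.95136567,  0.88943366,  0.6684364 ]), array([500.99282397, 117.65406328, 155.74568633]))
```

View pics/k1.png

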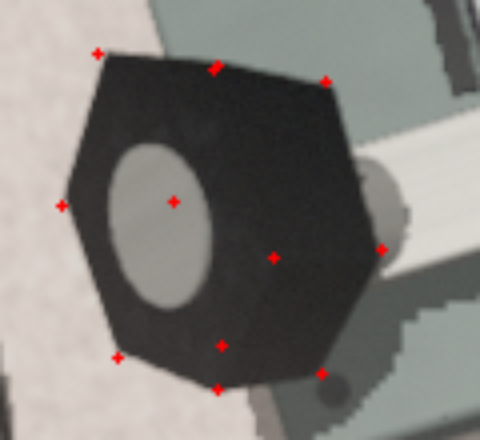

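```bash
cat > plan.py <<'E'
from knobfit import *
def toolR(rho): # tool x=-ax
    x=-ax; y=np.cos(rho)*e1-np.sin(rho)*e2; return np.c_[x,y,np.cross(x,y)]
def rel(s,Rt,pt):
    T=tcp(s); rv=R.from_matrix(Rt@T[:3,:3].T).as_rotvec(); return np.round(rv,4),np.round((np.asarray(pt)-T[:3,3])/1000,4)
E
python3 - <<'E'
from plan import *
from cell import manip
s=manip.read_state(); p=np.array([501.9,115.8,156.0])+110*ax
for r in (0,-.5,-1,-1.6,-2.14): print(r,*rel(s,toolR(r),p))
E
```

```text
0 [ 0.0963 -0.6945  0.2644] [-0.116   0.0965  0.0162]
-0.5 [-0.0798 -0.7117  0.7434] [-0.116   0.0965  0.0162]
-1 [-0.2639 -0.6985  1.2208] [-0.116   0.0965  0.0162]
-1.6 [-0.4958 -0.6376  1.7893] [-0.116   0.0965  0.0162]
-2.14 [-0.7161 -0.5328  2.2941] [-0.116   0.0965  0.0162]
```

Request:
jog_arm(series=[0.0963,-0.6945,0.2644,-0.116,0.0965,0.03,1,0.0963,-0.6945,0.2644,-0.116,0.0965,0.03,1,0.0963,-0.6945,0.2644,-0.116,0.0965,0.03,1,0.0963,-0.6945,0.2644,-0.116,0.0965,0.03,1,0.0963,-0.6945,0.2644,-0.116,0.0965,0.03,1,-0.0798,-0.7117,0.7434,-0.116,0.0965,0.0162,1,-0.0798,-0.7117,0.7434,-0.116,0.0965,0.0162,1,-0.0798,-0.7117,0.7434,-0.116,0.0965,0.0162,1,-0.2639,-0.6985,1.2208,-0.116,0.0965,0.0162,1,-0.2639,-0.6985,1.2208,-0.116,0.0965,0.0162,1,-0.2639,-0.6985,1.2208,-0.116,0.0965,0.0162,1])

```text
clock: 1.52
eef_pos: [434.7, 96.4, 240.7]
eef_rot: [0.569, 0.876, 0.277]
wrist_force: [0.2, 0.8, 0.0]
finger_gap: 93.8
```

```bash
python3 - <<'E'
from plan import *
from cell import manip
print(manip.read_state()["joints"].round(3))
c=snap("wrist","1"); print(proj(c,g0))
E
```

```text
[ 0.056 -0.296  2.219  0.272  0.552 -1.406]
[[320.61159729 199.2672536 ]]
```

View pics/wrist1.png

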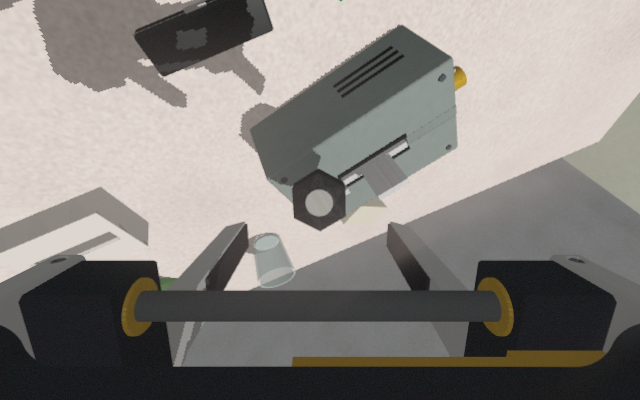

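```bash
python3 - <<'E'
from plan import *
c=load("wrist1.npz")
print(fit(c,(285,160,352,238),62,"k3"))
cv2.imwrite("pics/k4.png",cv2.resize(c["color"][150:250,270:400],None,fx=6,fy=6,interpolation=cv2.INTER_CUBIC))
E
```

```text
(np.float64(0.275732531930879), array([-16.8445616 ,  12.78710457,   0.75211655]), array([486.77552245, 125.99581183, 146.17252451]))
```

View pics/k3.png

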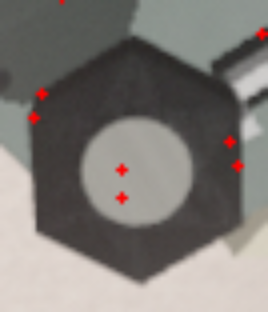

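View pics/k4.png

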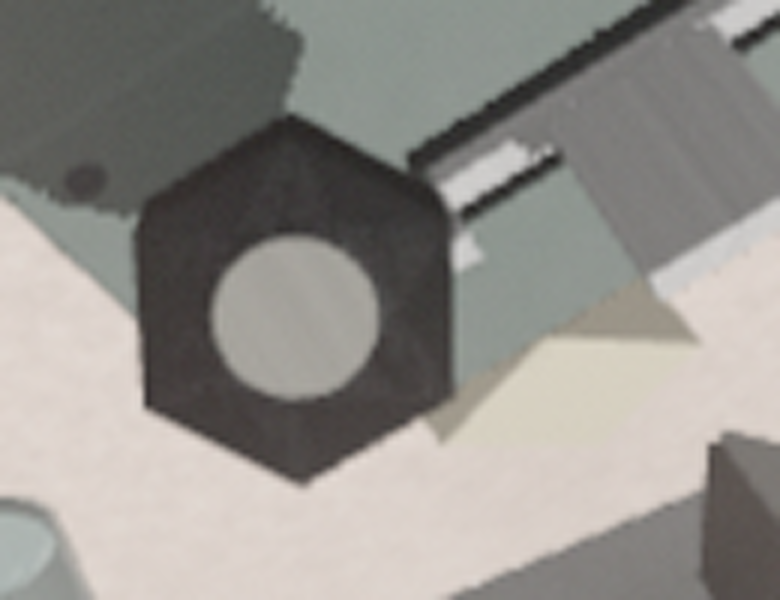

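```bash
python3 - <<'E'
from plan import *
c=load("wrist1.npz")
Q=(np.array([(290,113),(447,195),(452,383),(303,486),(145,407),(138,210)])+.5)/6-.5+[270,150]
m=np.zeros((400,640),np.uint8); cv2.fillConvexPoly(m,np.round(Q*16).astype(np.int32).reshape(-1,1,2),1,shift=4); m=m>0
f=lambda p: 1-(m&(M:=mask(c,g0+p[0]*e1+p[1]*e2,p[2]))).sum()/(m|M).sum()
for ph in (-.3,-.1,.1,.3):
    r=minimize(f,[0,0,ph],method="Nelder-Mead",options=dict(initial_simplex=[[0,0,ph],[6,0,ph],[0,6,ph],[0,0,ph+.15]])); print(r.fun,r.x)
cc=(np.array([(297,317)])+.5)/6-.5+[270,150]; print("disc px",cc, "pred disc",proj(c,g0+11*ax))
X=cloud(c)[int(cc[0][1]),int(cc[0][0])]; print("disc depth pt",X,"pred",g0+11*ax, (X-g0)@ax)
from cell import manip
s=manip.read_state();print(tcp(s)[:3,1]@e1, tcp(s)[:3,1]@e2)
E
```

```text
0.04609523809523808 [-0.92356099 -1.52158103  0.0038563 ]
0.046821469356680634 [-1.25061639e+00 -1.45505150e+00 -7.28584082e-04]
0.052950075642965166 [-1.21711329 -1.57803079  0.01580768]
0.04609523809523808 [-8.72700854e-01 -1.53945808e+00  1.10985788e-03]
disc px [[319.08333333 202.41666667]] pred disc [[320.73478881 202.23170605]]
disc depth pt [493.13569362 113.60220619 166.42613936] pred [495.86983438 115.28004561 165.42648887] 13.750500416263856
0.5329057638593033 0.8461742590540463
```

```bash
python3 - <<'E'
from plan import *
from cell import manip
s=manip.read_state(); g=g0-1.0*e1-1.5*e2+1*ax; print(g)
for d in (50,0): print(d,*rel(s,toolR(-1.047),g+d*ax))
E
```

```text
[501.72617105 115.37832354 157.12325683]
50 [-0.0235 -0.0096  0.0288] [ 0.0361  0.0102 -0.0453]
0 [-0.0235 -0.0096  0.0288] [ 0.067   0.0189 -0.0836]
```

Request:
jog_arm(series=[-0.0235,-0.0096,0.0288,0.0361,0.0102,-0.0453,1,-0.0235,-0.0096,0.0288,0.0361,0.0102,-0.0453,1,-0.0235,-0.0096,0.0288,0.052,0.0146,-0.065,1,-0.0235,-0.0096,0.0288,0.067,0.0189,-0.0836,1,-0.0235,-0.0096,0.0288,0.067,0.0189,-0.0836,1,-0.0235,-0.0096,0.0288,0.067,0.0189,-0.0836,1], squeeze=30)

```text
clock: 2.33
eef_pos: [501.0, 115.4, 158.5]
eef_rot: [0.534, 0.868, 0.276]
wrist_force: [0.3, -0.2, 0.9]
finger_gap: 94.1
```

```bash
python3 - <<'E'
from plan import *
from cell import manip
s=manip.read_state();print(s["joints"].round(3),s["eef_pos"].round(1),s["wrist_force"].round(2), "off",[(round(float((s["eef_pos"]-(g0-1.0*e1-1.5*e2+1*ax))@v),2)) for v in (e1,e2,ax)])
snap("wrist","2")
E
```

```text
[ 0.099  0.025  2.17   0.431  0.276 -1.589] [501.  115.4 158.5] [ 0.3  -0.23  0.86] off [0.36, 0.25, 1.53]
```

View pics/wrist2.png

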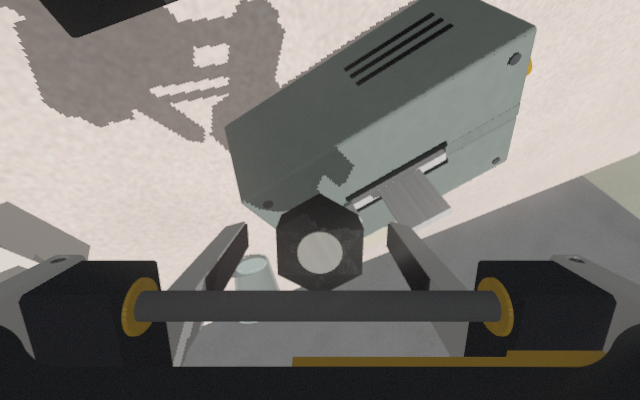

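Request:
jog_arm(series=[0,0,0,0,0,0,-1,0,0,0,0,0,0,-1,0,0,0,0,0,0,-1,0,0,0,0,0,0,-1,0,0,0,0,0,0,-1], squeeze=30)

```text
clock: 3.0
eef_pos: [501.2, 116.3, 157.8]
eef_rot: [0.534, 0.868, 0.278]
wrist_force: [-3.8, 13.7, 3.3]
finger_gap: 49.8
```

```bash
python3 - <<'E'
from plan import *
from cell import manip
s=manip.read_state();print(s["joints"].round(3),s["wrist_force"],s["moment"])
o=[]
for k in range(1,16):
    a=0.16*k; o+=list(np.round(-a*ax,4))+list(np.round(a*.0025*ax,5))+[-1]
print(o)
E
```

```text
[ 0.101  0.028  2.169  0.434  0.274 -1.592] [-3.8413619  13.70287301  3.29470113] [1.75354028 0.48109018 1.6790416 ]
[np.float64(0.099), np.float64(0.028), np.float64(-0.1226), np.float64(-0.00025), np.float64(-7e-05), np.float64(0.00031), -1, np.float64(0.1979), np.float64(0.056), np.float64(-0.2451), np.float64(-0.00049), np.float64(-0.00014), np.float64(0.00061), -1, np.float64(0.2969), np.float64(0.084), np.float64(-0.3677), np.float64(-0.00074), np.float64(-0.00021), np.float64(0.00092), -1, np.float64(0.3958), np.float64(0.112), np.float64(-0.4903), np.float64(-0.00099), np.float64(-0.00028), np.float64(0.00123), -1, np.float64(0.4948), np.float64(0.14), np.float64(-0.6128), np.float64(-0.00124), np.float64(-0.00035), np.float64(0.00153), -1, np.float64(0.5938), np.float64(0.168), np.float64(-0.7354), np.float64(-0.00148), np.float64(-0.00042), np.float64(0.00184), -1, np.float64(0.6927), np.float64(0.196), np.float64(-0.858), np.float64(-0.00173), np.float64(-0.00049), np.float64(0.00214), -1, np.float64(0.7917), np.float64(0.224), np.float64(-0.9805), np.float64(-0.00198), np
[... 243 characters left out ...]
(-0.00247), np.float64(-0.0007), np.float64(0.00306), -1, np.float64(1.0886), np.float64(0.308), np.float64(-1.3482), np.float64(-0.00272), np.float64(-0.00077), np.float64(0.00337), -1, np.float64(1.1875), np.float64(0.336), np.float64(-1.4708), np.float64(-0.00297), np.float64(-0.00084), np.float64(0.00368), -1, np.float64(1.2865), np.float64(0.364), np.float64(-1.5934), np.float64(-0.00322), np.float64(-0.00091), np.float64(0.00398), -1, np.float64(1.3854), np.float64(0.392), np.float64(-1.7159), np.float64(-0.00346), np.float64(-0.00098), np.float64(0.00429), -1, np.float64(1.4844), np.float64(0.42), np.float64(-1.8385), np.float64(-0.00371), np.float64(-0.00105), np.float64(0.0046), -1]
```

Request:
jog_arm(series=[0,0,0,0.0002,0.001,-0.0005,-1,0.099,0.028,-0.1226,0,0.001,-0.0002,-1,0.1979,0.056,-0.2451,-0.0003,0.001,0.0001,-1,0.2969,0.084,-0.3677,-0.0005,0.001,0.0004,-1,0.3958,0.112,-0.4903,-0.0008,0.001,0.0007,-1,0.4948,0.14,-0.6128,-0.001,0.001,0.001,-1])

```text
clock: 3.75
eef_pos: [500.0, 116.6, 158.9]
eef_rot: [1.334, 0.869, 0.272]
wrist_force: [-15.1, -2.4, 17.1]
finger_gap: 49.8
```

```bash
python3 - <<'E'
from plan import *
from cell import manip
s=manip.read_state();print(s["joints"].round(3),s["eef_pos"],s["wrist_force"],s["moment"],s["moment"]@ax)
E
```

```text
[ 0.105  0.023  2.171  0.408  0.275 -0.759] [500.00646001 116.61353789 158.93799641] [-15.13176243  -2.43325243  17.07690297] [-0.15873615  0.83039892  0.46641372] 0.31013716959915655
```

Request:
jog_arm(series=[0.099,0.028,-0.1226,-0.0012,-0.0003,0.0015,-1,0.1979,0.056,-0.2451,-0.0014,-0.0004,0.0018,-1,0.2969,0.084,-0.3677,-0.0017,-0.0005,0.0021,-1,0.3958,0.112,-0.4903,-0.0019,-0.0006,0.0024,-1,0.4948,0.14,-0.6128,-0.0022,-0.0007,0.0027,-1,0.5938,0.168,-0.7354,-0.0024,-0.0007,0.003,-1])

```text
clock: 4.5
eef_pos: [498.0, 116.2, 161.1]
eef_rot: [2.294, 0.873, 0.271]
wrist_force: [14.8, 9.3, -10.3]
finger_gap: 49.8
```

```bash
python3 - <<'E'
from plan import *
from cell import manip
s=manip.read_state();print(s["joints"].round(3),s["eef_pos"],s["wrist_force"],s["moment"],s["moment"]@ax,s["wrist_force"]@ax)
E
```

```text
[0.105 0.014 2.171 0.388 0.285 0.222] [498.04678564 116.16257149 161.07542078] [ 14.82330137   9.28805636 -10.32763288] [ 0.94062124 -0.44977879  0.93554671] 0.2136139738942004 -18.705244889940307
```

Request:
jog_arm(series=[0.099,0.028,-0.1226,0.0004,0.0002,-0.0004,-1,0.1979,0.056,-0.2451,0.0001,0.0001,-0.0001,-1,0.2969,0.084,-0.3677,-0.0001,0.0001,0.0002,-1,0.3958,0.112,-0.4903,-0.0004,0,0.0005,-1,0.4948,0.14,-0.6128,-0.0006,0,0.0008,-1,0.5938,0.168,-0.7354,-0.0009,-0.0001,0.0011,-1,0.6927,0.196,-0.858,-0.0011,-0.0002,0.0014,-1,0.7917,0.224,-0.9805,-0.0014,-0.0003,0.0017,-1])

```text
clock: 5.5
eef_pos: [496.5, 115.9, 163.5]
eef_rot: [-2.706, 0.875, 0.276]
wrist_force: [-1.7, 4.6, 5.9]
finger_gap: 49.9
```

```bash
python3 - <<'E'
from plan import *
from cell import manip
s=manip.read_state();print(s["joints"].round(3),s["eef_pos"],s["wrist_force"],s["moment"],s["moment"]@ax,s["wrist_force"]@ax)
E
```

```text
[0.102 0.006 2.172 0.389 0.296 1.499] [496.51773196 115.85998928 163.5386254 ] [-1.68330028  4.61845872  5.86822124] [ 1.15787149 -0.04244784  1.14795038] 0.17066455977912126 4.7281274171757754
```

Request:
jog_arm(series=[0.0495,0.014,-0.0613,-0.0001,0,0.0002,-1,0.099,0.028,-0.1226,-0.0003,-0.0001,0.0003,-1,0.1485,0.042,-0.1838,-0.0004,-0.0001,0.0005,-1,0.1485,0.042,-0.1838,-0.0004,-0.0001,0.0005,-1])

```text
clock: 6.0
eef_pos: [496.2, 115.7, 164.1]
eef_rot: [-2.469, 0.874, 0.277]
wrist_force: [-1.8, 4.3, 6.6]
finger_gap: 50.0
```

```bash
cat > st.py <<'E'
from plan import *
from cell import manip
s=manip.read_state();print(s["clock"],s["joints"].round(3),s["eef_pos"].round(1),s["eef_rot"].round(3),s["wrist_force"].round(1),"Max",(s["moment"]@ax).round(3),"Fax",(s["wrist_force"]@ax).round(1),s["finger_gap"])
E
python3 st.py
```

```text
6.0 [0.102 0.004 2.172 0.392 0.298 1.732] [496.2 115.7 164.1] [-2.469  0.874  0.277] [-1.8  4.3  6.6] Max -0.138 Fax 5.4 49.96455349011524
```

Request:
jog_arm(series=[0.0495,0.014,-0.0613,-0.0001,0,0.0002,-1,0.099,0.028,-0.1226,-0.0003,-0.0001,0.0003,-1,0.1485,0.042,-0.1838,-0.0004,-0.0001,0.0005,-1])

```text
clock: 6.38
eef_pos: [495.9, 115.6, 164.5]
eef_rot: [-2.227, 0.874, 0.278]
wrist_force: [0.3, 3.8, 4.3]
finger_gap: 50.0
```

```bash
python3 st.py
```

```text
6.375 [1.010e-01 2.000e-03 2.173e+00 3.940e-01 2.990e-01 1.970e+00] [495.9 115.6 164.5] [-2.227  0.874  0.278] [0.3 3.8 4.3] Max 0.164 Fax 2.5 49.99789693368223
```

Turned 3.52 rad so far, and still at free friction.

Request:
jog_arm(series=[0.0495,0.014,-0.0613,-0.0001,0,0.0002,-1,0.099,0.028,-0.1226,-0.0003,-0.0001,0.0003,-1])

```text
clock: 6.62
eef_pos: [495.6, 115.5, 164.9]
eef_rot: [-2.066, 0.874, 0.279]
wrist_force: [1.6, 4.4, 4.0]
finger_gap: 49.8
```

```bash
python3 st.py
```

```text
6.625 [1.000e-01 1.000e-03 2.173e+00 3.960e-01 3.000e-01 2.128e+00] [495.6 115.5 164.9] [-2.066  0.874  0.279] [1.6 4.4 4. ] Max 0.187 Fax 1.3 49.84213840283687
```

Request:
jog_arm(series=[0.0495,0.014,-0.0613,-0.0001,0,0.0002,-1,0.099,0.028,-0.1226,-0.0003,-0.0001,0.0003,-1])

```text
clock: 6.88
eef_pos: [495.2, 115.4, 165.0]
eef_rot: [-1.907, 0.874, 0.28]
wrist_force: [-1.9, 10.2, 3.2]
finger_gap: 50.0
```

```bash
python3 st.py
```

```text
6.875 [ 0.1   -0.     2.174  0.398  0.301  2.285] [495.2 115.4 165. ] [-1.907  0.874  0.28 ] [-1.9 10.2  3.2] Max 1.339 Fax 1.9 49.98847460692613
```

Request:
jog_arm(series=[0.031,0.0088,-0.0383,0,0,0,-1,0.031,0.0088,-0.0383,0,0,0,-1])

```text
clock: 7.12
eef_pos: [495.1, 115.4, 165.0]
eef_rot: [-1.86, 0.874, 0.28]
wrist_force: [-1.9, 5.8, 5.7]
finger_gap: 51.0
```

```bash
python3 st.py
```

```text
7.125 [ 0.1   -0.     2.174  0.398  0.301  2.331] [495.1 115.4 165. ] [-1.86   0.874  0.28 ] [-1.9  5.8  5.7] Max 1.33 Fax 4.5 51.03144044312235
```

Request:
jog_arm(series=[0,0,0,0,0,0,1,0,0,0,0,0,0,1,0,0,0,0,0,0,1,0,0,0,0,0,0,1,0,0,0,-0.0186,-0.0053,0.023,1,0,0,0,-0.0371,-0.0105,0.046,1,0,0,0,-0.0557,-0.0158,0.069,1,0,0,0,-0.0557,-0.0158,0.069,1])

```text
clock: 8.12
eef_pos: [439.2, 99.0, 235.0]
eef_rot: [-1.859, 0.871, 0.278]
wrist_force: [0.1, 1.0, -0.5]
finger_gap: 94.3
```

```bash
python3 st.py; python3 - <<'E'
from plan import *
from cell import manip
D=snap("side","3"); S=snap("scene","3"); crop(S,330,130,480,240,5,"c5"); crop(D,210,140,340,230,6,"c6")
s=manip.read_state()
p=[500,190,290]
def down(yaw): 
    x=np.array([0,0,-1.]);y=np.array([np.cos(yaw),np.sin(yaw),0]);return np.c_[x,y,np.cross(x,y)]
for r in (2,1.2,.4,0): print(r,*rel(s,toolR(r),p))
print(*rel(s,down(yaw),[548.5,205,240]))
E
```

```text
8.125 [ 0.063 -0.275  2.221  0.278  0.525  2.445] [439.2  99.  235. ] [-1.859  0.871  0.278] [ 0.1  1.  -0.5] Max -0.146 Fax -0.6 94.27618355391532
2 [-0.5271 -0.1522  0.6517] [0.0607 0.0908 0.057 ]
1.2 [-1.0209 -0.2925  1.2653] [0.0607 0.0908 0.057 ]
0.4 [-1.5144 -0.4325  1.8792] [0.0607 0.0908 0.057 ]
0 [-1.7611 -0.5023  2.1862] [0.0607 0.0908 0.057 ]
[-0.9787 -0.1321  2.6932] [0.1092 0.1058 0.007 ]
```

View pics/c5.png

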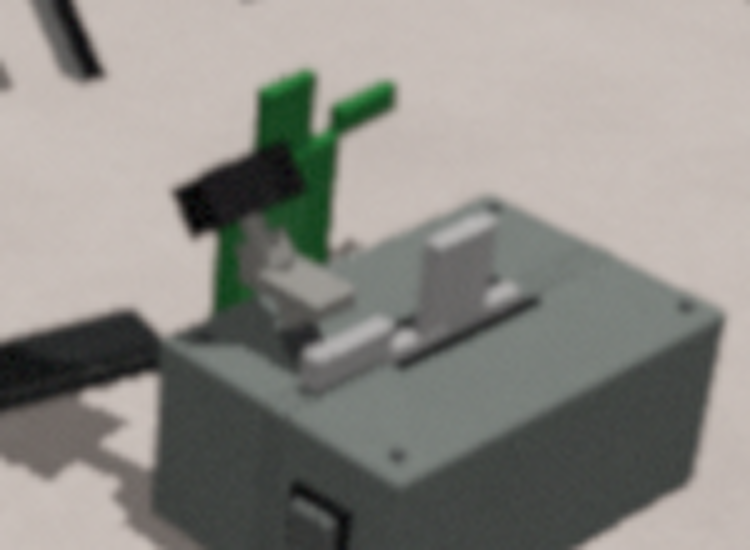

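Request:
jog_arm(series=[-0.5271,-0.1522,0.6517,0,0.02,0.057,1,-0.5271,-0.1522,0.6517,0,0.04,0.057,1,-0.5271,-0.1522,0.6517,0.0607,0.0908,0.057,1,-0.5271,-0.1522,0.6517,0.0607,0.0908,0.057,1,-0.5271,-0.1522,0.6517,0.0607,0.0908,0.057,1,-1.0209,-0.2925,1.2653,0.0607,0.0908,0.057,1,-1.0209,-0.2925,1.2653,0.0607,0.0908,0.057,1,-1.0209,-0.2925,1.2653,0.0607,0.0908,0.057,1,-1.0209,-0.2925,1.2653,0.0607,0.0908,0.057,1,-1.5144,-0.4325,1.8792,0.0607,0.0908,0.057,1,-1.5144,-0.4325,1.8792,0.0607,0.0908,0.057,1,-1.5144,-0.4325,1.8792,0.0607,0.0908,0.057,1,-1.5144,-0.4325,1.8792,0.0607,0.0908,0.057,1,-1.5144,-0.4325,1.8792,0.0607,0.0908,0.057,1])

```text
clock: 9.98
eef_pos: [500.1, 190.4, 288.6]
eef_rot: [1.966, 0.875, 0.276]
wrist_force: [-0.5, -0.7, 0.1]
finger_gap: 94.1
```

```bash
python3 st.py; python3 - <<'E'
from plan import *
from cell import manip
s=manip.read_state()
def down(yaw): 
    x=np.array([0,0,-1.]);y=np.array([np.cos(yaw),np.sin(yaw),0]);return np.c_[x,y,np.cross(x,y)]
print(*rel(s,down(yaw),[548.5,205,260]))
print(*rel(s,down(np.radians(2.6)),[558.5,-130,260]))
E
```

```text
9.975 [ 0.304 -0.11   1.956 -0.031  0.6    0.442] [500.1 190.4 288.6] [1.966 0.875 0.276] [-0.5 -0.7  0.1] Max -0.01 Fax 0.5 94.09923373307974
[-0.3194  0.6232  0.3787] [ 0.0484  0.0146 -0.0286]
[-0.2444  0.6524  0.1578] [ 0.0584 -0.3204 -0.0286]
```

Request:
jog_arm(series=[-0.2444,0.6524,0.1578,0.0584,-0.05,0,1,-0.2444,0.6524,0.1578,0.0584,-0.1,0,1,-0.2444,0.6524,0.1578,0.0584,-0.15,-0.0286,1,-0.2444,0.6524,0.1578,0.0584,-0.21,-0.0286,1,-0.2444,0.6524,0.1578,0.0584,-0.27,-0.0286,1,-0.2444,0.6524,0.1578,0.0584,-0.33,-0.0286,1,-0.2444,0.6524,0.1578,0.0584,-0.39,-0.0286,1,-0.2444,0.6524,0.1578,0.0584,-0.39,-0.0286,1,-0.2444,0.6524,0.1578,0.0584,-0.39,-0.0286,1,-0.2444,0.6524,0.1578,0.0584,-0.39,-0.0286,1])

```text
clock: 11.22
eef_pos: [558.6, -198.7, 261.2]
eef_rot: [2.015, 1.569, 0.486]
wrist_force: [-0.3, -0.3, -0.4]
finger_gap: 93.7
```

```bash
python3 st.py; python3 - <<'E'
from h import *
c=snap("wrist","4"); crop(c,230,100,420,240,4,"c7")
X=cloud(c).reshape(-1,3); m=(X[:,2]>40)&(X[:,2]<49)&(X[:,0]>470)&(X[:,0]<660)&(X[:,1]>-300)&(X[:,1]<-100)
print(m.sum(),cv2.minAreaRect(X[m][:,:2].astype(np.float32)),np.median(X[m][:,2]))
E
```

```text
11.225 [-0.404  0.372  1.34   0.002  1.428 -0.447] [ 558.6 -198.7  261.2] [2.015 1.569 0.486] [-0.3 -0.3 -0.4] Max 0.029 Fax -0.0 93.69475842963871
5621 ((558.9251098632812, -190.88258361816406), (90.1019515991211, 129.11602783203125), 2.395246982574463) 44.60904066082668
```

View pics/wrist4.png

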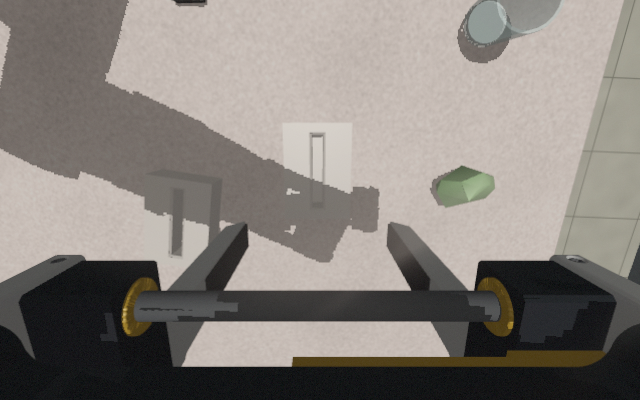

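View pics/c7.png

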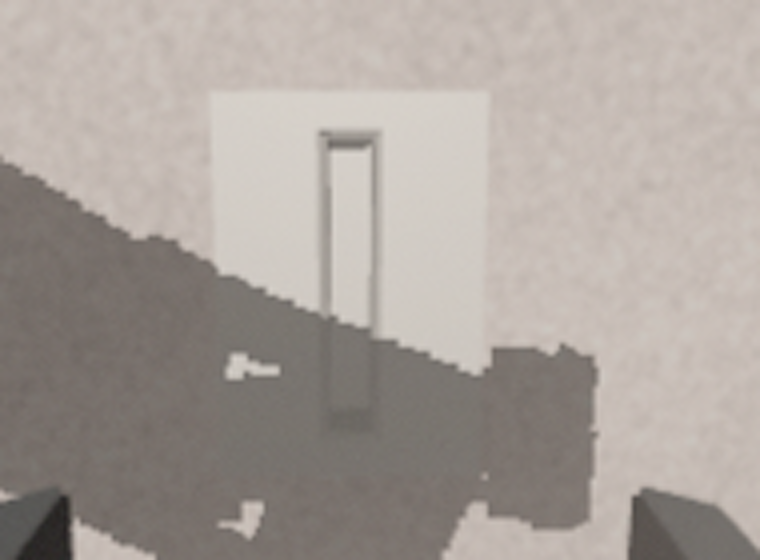

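```bash
python3 - <<'E'
from h import *
c=load("wrist4.npz")
f=lambda P:(np.array(P)+.5)/4-.5+[230,100]
P=onplane(c,f([(318,130),(382,130),(380,432),(323,432)]),45); print(P.round(1)); print("c",P.mean(0))
t,b=(P[0]+P[1])/2,(P[2]+P[3])/2; print("len",np.linalg.norm(t-b),"yaw",np.degrees(np.arctan2((t-b)[1],(t-b)[0]))-90)
Q=onplane(c,f([(210,91),(489,91)]),45); print(Q, np.linalg.norm(Q[1]-Q[0]), np.degrees(np.arctan2(*(Q[1]-Q[0])[1::-1])))
for n in("scene0","side0"):
    c2=load(n+".npz"); print(n,proj(c2,[[558.9,-190.5,45]]))
E
```

```text
[[ 546.2 -138.3   45. ]
 [ 566.9 -137.4   45. ]
 [ 571.1 -239.2   45. ]
 [ 551.4 -240.    45. ]]
c [ 558.91505565 -188.70362273   45.        ]
len 101.84314425963137 yaw 2.6272981685623336
[[ 511.22751897 -127.48740272   45.        ]
 [ 600.64358545 -123.83626949   45.        ]] 89.49057893701348 2.3382640587071672
scene0 [[257.0193802  255.66155351]]
side0 [[368.48484108 243.19304704]]
```

```bash
python3 - <<'E'
from plan import *
from cell import manip
s=manip.read_state()
def down(yaw): 
    x=np.array([0,0,-1.]);y=np.array([np.cos(yaw),np.sin(yaw),0]);return np.c_[x,y,np.cross(x,y)]
print(*rel(s,down(yaw),[548.5,205,245]))
E
```

```text
[-0.0011  0.002   0.2334] [-0.01    0.4037 -0.0164]
```

Request:
jog_arm(series=[0,0,0.2334,-0.01,0.06,0,1,0,0,0.2334,-0.01,0.12,0,1,0,0,0.2334,-0.01,0.18,0,1,0,0,0.2334,-0.01,0.24,0,1,0,0,0.2334,-0.01,0.3,0,1,0,0,0.2334,-0.01,0.36,0,1,0,0,0.2334,-0.01,0.4037,-0.0164,1,0,0,0.2334,-0.01,0.4037,-0.0164,1,0,0,0.2334,-0.01,0.4037,-0.0164,1,0,0,0.2334,-0.01,0.4037,-0.0164,1])

```text
clock: 12.52
eef_pos: [548.4, 203.0, 245.9]
eef_rot: [1.688, 1.567, 0.39]
wrist_force: [-0.9, 1.0, 0.3]
finger_gap: 93.9
```

```bash
python3 st.py; python3 - <<'E'
from h import *
c=snap("wrist","5"); crop(c,230,120,420,260,4,"c8")
X=cloud(c).reshape(-1,3); m=(X[:,2]>140)&(X[:,2]<156)&(X[:,0]>500)&(X[:,0]<600)&(X[:,1]>150)&(X[:,1]<260)
print(m.sum(),cv2.minAreaRect(X[m][:,:2].astype(np.float32)),np.median(X[m][:,2]))
E
```

```text
12.525 [0.292 0.361 1.39  0.    1.387 0.019] [548.4 203.  245.9] [1.688 1.567 0.39 ] [-0.9  1.   0.3] Max -0.019 Fax 0.6 93.94905678647874
452 ((547.154541015625, 203.6126708984375), (9.508106231689453, 39.975257873535156), 15.549970626831055) 149.5417791013631
```

View pics/c8.png

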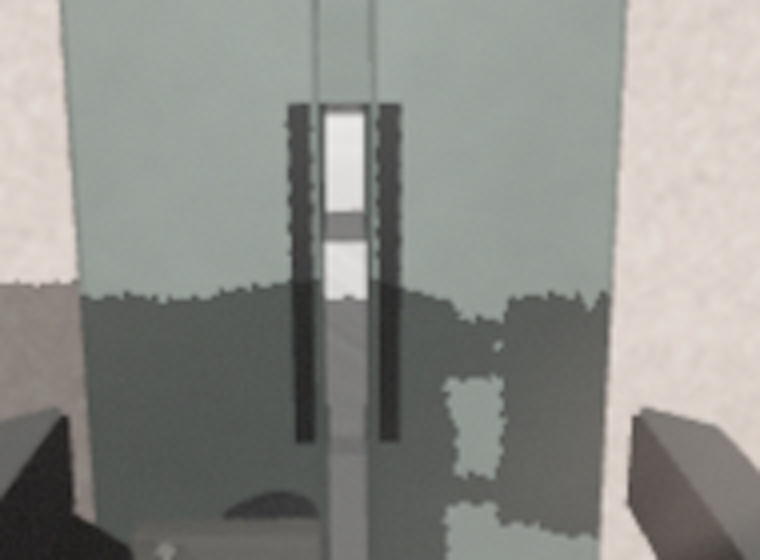

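Request:
jog_arm(series=[0,0,0,-0.0012,0.0006,-0.03,0.1,0,0,0,-0.0012,0.0006,-0.06,0.1,0,0,0,-0.0012,0.0006,-0.09,0.1,0,0,0,-0.0012,0.0006,-0.115,0.1,0,0,0,-0.0012,0.0006,-0.115,0.1,0,0,0,-0.0012,0.0006,-0.115,-1,0,0,0,-0.0012,0.0006,-0.115,-1,0,0,0,-0.0012,0.0006,-0.115,-1,0,0,0,-0.0012,0.0006,-0.115,-1,0,0,0,-0.0012,0.0006,-0.115,-1], squeeze=30)

```text
clock: 13.82
eef_pos: [547.0, 204.3, 130.5]
eef_rot: [1.732, 1.568, 0.435]
wrist_force: [-0.5, 0.2, 2.1]
finger_gap: 10.0
```

```bash
python3 st.py
```

```text
13.825 [0.295 0.463 1.525 0.    1.151 0.02 ] [547.  204.3 130.5] [1.732 1.568 0.435] [-0.5  0.2  2.1] Max 0.025 Fax 1.9 10.03952752697835
```

Gripped the tab at a 10 mm gap with low force. Next, lift slowly at first and check.

Request:
jog_arm(series=[0,0,0,0,0,0.005,-1,0,0,0,0,0,0.015,-1,0,0,0,0,0,0.025,-1,0,0,0,0,0,0.035,-1])

```text
clock: 14.32
eef_pos: [547.1, 204.3, 166.3]
eef_rot: [1.728, 1.568, 0.432]
wrist_force: [0.2, 1.0, -1.8]
finger_gap: 9.7
```

```bash
python3 st.py
```

```text
14.325 [0.295 0.425 1.491 0.    1.223 0.021] [547.1 204.3 166.3] [1.728 1.568 0.432] [ 0.2  1.  -1.8] Max -0.006 Fax -1.7 9.676425016085108
```

Request:
jog_arm(series=[0,0,0,0,0,0.02,-1,0,0,0,0,0,0.04,-1,0,0,0,0,0,0.06,-1,0,0,0,0,0,0.08,-1,0,0,0,0,0,0.1,-1,0,0,0,0,0,0.115,-1,0,0,0,0,0,0.115,-1])

```text
clock: 15.2
eef_pos: [547.2, 204.4, 281.4]
eef_rot: [1.688, 1.567, 0.391]
wrist_force: [-0.7, -0.5, -1.5]
finger_gap: 9.8
```

```bash
python3 st.py; python3 - <<'E'
from plan import *
from cell import manip
D=snap("side","6"); crop(D,190,60,390,210,4,"c9")
s=manip.read_state()
def down(yaw): 
    x=np.array([0,0,-1.]);y=np.array([np.cos(yaw),np.sin(yaw),0]);return np.c_[x,y,np.cross(x,y)]
print(*rel(s,down(np.radians(2.8)),[558.9,-190.3,275]))
E
```

```text
15.2 [0.295 0.34  1.338 0.    1.46  0.021] [547.2 204.4 281.4] [1.688 1.567 0.391] [-0.7 -0.5 -1.5] Max 0.011 Fax -0.6 9.824504154242641
[-0.0009  0.0025 -0.225 ] [ 0.0119 -0.3946 -0.0053]
```

View pics/c9.png

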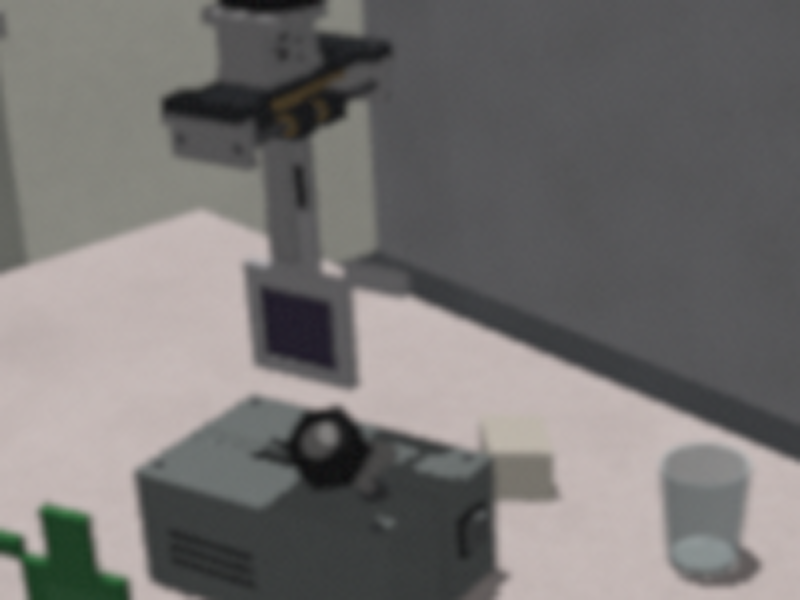

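Request:
jog_arm(series=[0,0,-0.03,0.002,-0.03,0,-1,0,0,-0.08,0.004,-0.07,0,-1,0,0,-0.12,0.006,-0.115,0,-1,0,0,-0.16,0.008,-0.16,0,-1,0,0,-0.2,0.01,-0.205,0,-1,0,0,-0.225,0.0119,-0.25,0,-1,0,0,-0.225,0.0119,-0.295,0,-1,0,0,-0.225,0.0119,-0.34,0,-1,0,0,-0.225,0.0119,-0.375,-0.003,-1,0,0,-0.225,0.0119,-0.3946,-0.0053,-1,0,0,-0.225,0.0119,-0.3946,-0.0053,-1,0,0,-0.225,0.0119,-0.3946,-0.0053,-1])

```text
clock: 16.75
eef_pos: [559.0, -189.3, 275.0]
eef_rot: [1.9, 1.568, 0.378]
wrist_force: [0.3, -0.5, -2.2]
finger_gap: 9.9
```

```bash
python3 st.py; python3 - <<'E'
from h import *
from cell import manip
S=snap("scene","7"); crop(S,200,90,350,300,2.8,"c10")
D=snap("side","7"); crop(D,280,90,440,280,3,"c11")
c=snap("wrist","7"); T=tcp(manip.read_state()); print(np.degrees(np.arctan2(T[1,1],T[0,1])),T[:3,0])
E
```

```text
16.75 [-0.389  0.358  1.327  0.002  1.454 -0.439] [ 559.  -189.3  275. ] [1.9   1.568 0.378] [ 0.3 -0.5 -2.2] Max 0.041 Fax -1.8 9.867852361168177
2.8721757487930715 [ 2.67601744e-03  5.12983082e-04 -9.99996288e-01]
```

View pics/c10.png

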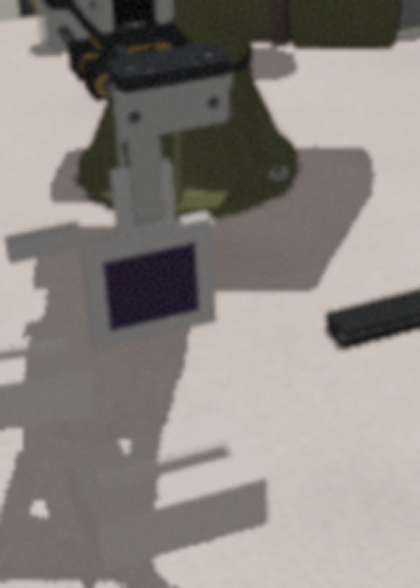

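View pics/c11.png

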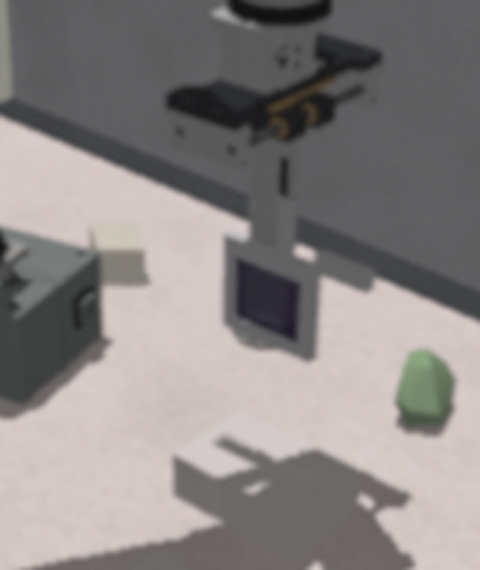

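View pics/wrist7.png

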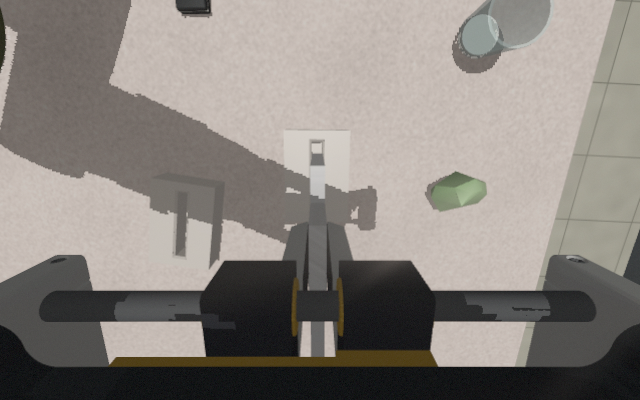

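Request:
jog_arm(series=[0,0,0,0,0,-0.02,-1,0,0,0,0,0,-0.045,-1,0,0,0,0,0,-0.07,-1,0,0,0,0,0,-0.095,-1,0,0,0,0,0,-0.11,-1,0,0,0,0,0,-0.11,-1,0,0,0,0,0,-0.11,-1])

```text
clock: 17.77
eef_pos: [559.3, -190.3, 166.2]
eef_rot: [1.511, 1.567, -0.011]
wrist_force: [-0.5, -0.0, -2.0]
finger_gap: 9.9
```

```bash
python3 st.py; python3 - <<'E'
from h import *
S=snap("scene","8"); crop(S,210,180,310,300,5,"c12")
D=snap("side","8"); crop(D,320,180,420,290,5,"c13")
c=snap("wrist","8"); crop(c,250,100,390,290,3,"c14")
E
```

```text
17.775 [-0.391  0.439  1.471  0.002  1.228 -0.44 ] [ 559.3 -190.3  166.2] [ 1.511  1.567 -0.011] [-0.5 -0.  -2. ] Max 0.014 Fax -1.2 9.923064665165095
```

View pics/c12.png

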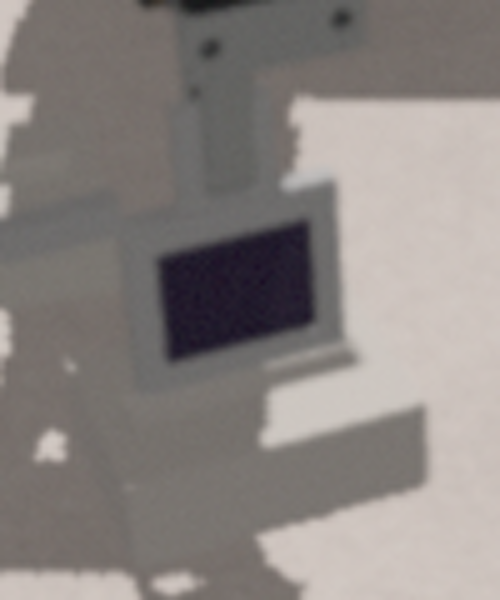

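View pics/c13.png

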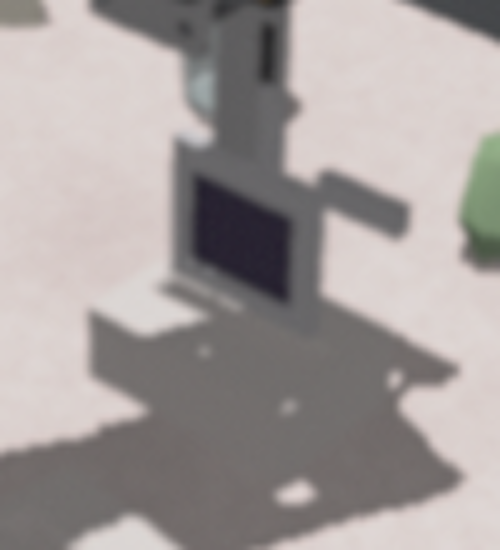

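View pics/c14.png

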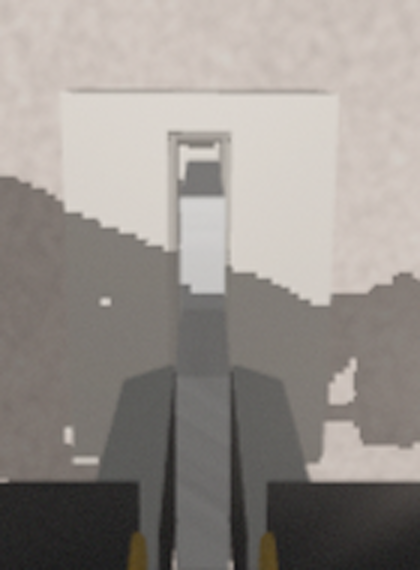

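Request:
jog_arm(series=[0,0,0,-0.0006,0.0003,-0.008,-1,0,0,0,-0.0006,0.0003,-0.016,-1,0,0,0,-0.0006,0.0003,-0.024,-1,0,0,0,-0.0006,0.0003,-0.024,-1])

```text
clock: 18.42
eef_pos: [558.0, -189.9, 140.1]
eef_rot: [2.386, 1.569, 0.864]
wrist_force: [0.6, -1.2, -0.9]
finger_gap: 9.8
```

```bash
python3 st.py
```

```text
18.425 [-0.391  0.465  1.498  0.002  1.179 -0.44 ] [ 558.  -189.9  140.1] [2.386 1.569 0.864] [ 0.6 -1.2 -0.9] Max -0.04 Fax -0.8 9.775791255536063
```

Request:
jog_arm(series=[0,0,0,0,0,-0.006,-1,0,0,0,0,0,-0.012,-1,0,0,0,0,0,-0.017,-1,0,0,0,0,0,-0.018,-1,0,0,0,0,0,-0.0185,-1])

```text
clock: 19.05
eef_pos: [558.4, -190.0, 122.6]
eef_rot: [1.715, 1.568, 0.193]
wrist_force: [0.5, -0.2, -2.4]
finger_gap: 10.0
```

```bash
python3 st.py
```

```text
19.05 [-0.391  0.485  1.513  0.002  1.142 -0.44 ] [ 558.4 -190.   122.6] [1.715 1.568 0.193] [ 0.5 -0.2 -2.4] Max -0.004 Fax -2.1 9.995030606994927
```

Request:
jog_arm(series=[0,0,0,0,0,-0.001,-1,0,0,0,0,0,-0.002,-1,0,0,0,0,0,-0.0025,-1,0,0,0,0,0,-0.0025,-1])

```text
clock: 19.55
eef_pos: [558.4, -190.1, 120.5]
eef_rot: [1.628, 1.568, 0.106]
wrist_force: [-1.9, 0.5, 4.7]
finger_gap: 9.8
```

```bash
python3 st.py
```

```text
19.55 [-0.391  0.487  1.514  0.002  1.138 -0.44 ] [ 558.4 -190.1  120.5] [1.628 1.568 0.106] [-1.9  0.5  4.7] Max -0.143 Fax 4.7 9.807811754975166
```

Request:
jog_arm(series=[0,0,0,0,0,0,-0.6,0,0,0,0,0,0,-0.3,0,0,0,0,0,0,0,0,0,0,0,0,0,0.2,0,0,0,0,0,0,0.2,0,0,0,0,0,0.02,0.2,0,0,0,0,0,0.05,0.2,0,0,0,0,0,0.09,0.2,0,0,0,0,0,0.13,0.2,0,0,0,0,0.05,0.16,0.2,0,0,0,0,0.1,0.16,0.2,0,0,0,0,0.1,0.16,0.2])

```text
clock: 21.05
eef_pos: [558.3, -87.5, 280.6]
eef_rot: [1.707, 1.567, 0.188]
wrist_force: [-0.4, -0.5, 0.4]
finger_gap: 56.3
```

```bash
python3 st.py; python3 - <<'E'
from h import *
S=snap("scene","9"); crop(S,190,150,500,350,2.5,"c15")
D=snap("side","9"); crop(D,320,180,420,290,5,"c16")
c=snap("wrist","9")
# heights of tab top
for n,c in (("S",S),("D",D),("W",c)):
    X=cloud(c).reshape(-1,3); m=(X[:,2]>70)&(X[:,2]<160)&(X[:,0]>530)&(X[:,0]<590)&(X[:,1]>-300)&(X[:,1]<-130)
    Y=X[m]; print(n,m.sum(),np.percentile(Y[:,2],[2,50,98]) if len(Y) else 0)
    if len(Y)>50:
        A=np.c_[Y-Y.mean(0)]; u=np.linalg.svd(A,full_matrices=False)[2][2]; print(u)
E
```

```text
21.05 [-2.210e-01  2.960e-01  1.395e+00  1.000e-03  1.447e+00 -2.730e-01] [558.3 -87.5 280.6] [1.707 1.567 0.188] [-0.4 -0.5  0.4] Max -0.015 Fax 0.6 56.30505781510705
S 1112 [ 71.24987845  99.10942042 140.2120379 ]
[0.99887013 0.04573559 0.0129117 ]
D 678 [ 71.84226233  99.18069149 139.94855887]
[-0.99792721 -0.06225536  0.01629594]
W 595 [ 77.58204405 123.38390217 140.73643768]
[ 9.98621146e-01  5.24914207e-02 -6.76967926e-04]
```

View pics/c15.png

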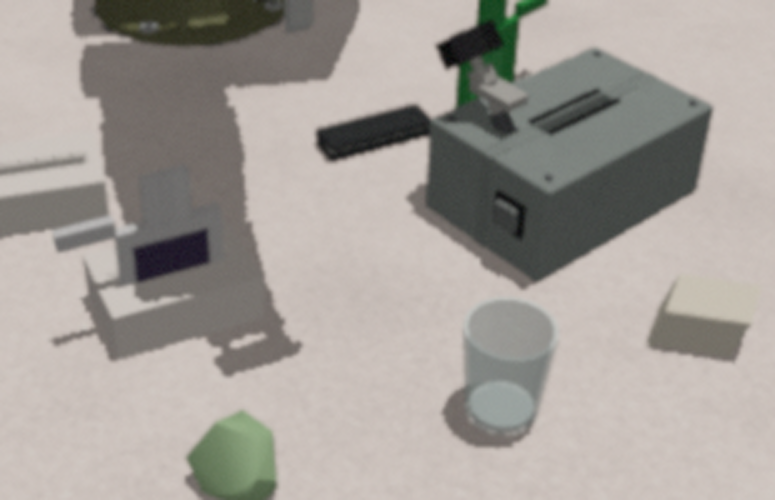

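View pics/c16.png

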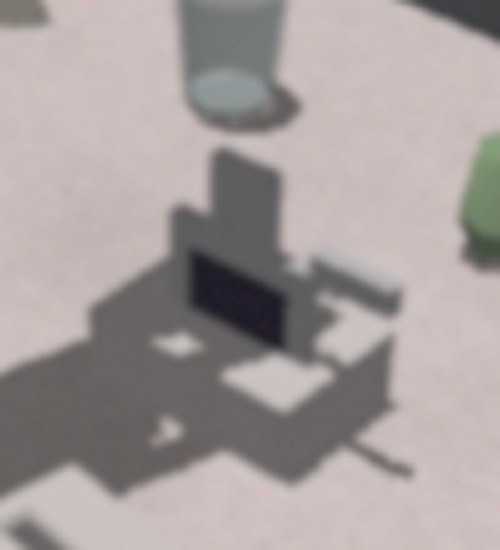

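View pics/side9.png

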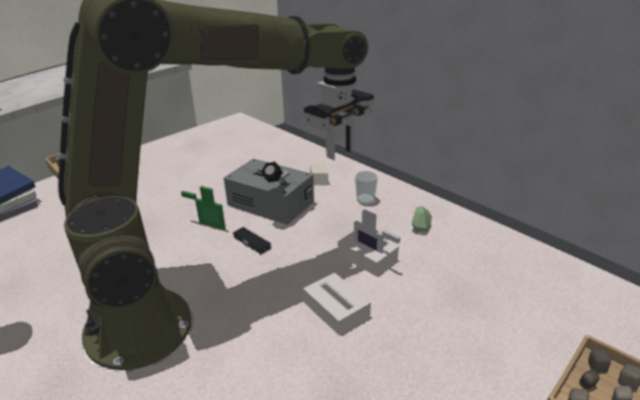

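The tab top is at z = 140 mm (10 + 130 expected), and the plate normal is within about 1° of horizontal. The other objects haven't moved, so I'm handing in.

```bash
python3 -c "
from cell import manip
print(manip.sign_off()); print(manip.read_state()['clock'])"
```

```text
the job is handed in; nothing more can be done
None
the job is handed in; nothing more can be done
```

The cassette is out of the lamp box and stands upright in the slot of the white rack, and I handed the job in just after 21 s of the 69 s. The hand-in gives no verdict, so the checks below are mine.

- **Knob:** I turned it clockwise about 3.8 rad in one grasp. At the end the torque rose from about 0.2 to 1.3 N m, and the jaws began to ride over the hex corners (gap 50 to 51 mm). I took that as the end stop; the pictures afterwards show the keeper clear of the ear.
- **Cassette:** I gripped the aluminium cassette by its tab (gap 10 mm) and lifted it straight up with no sign of jamming. I then carried it to the rack farthest to the robot's left, at about (559, -190), and lowered it until it touched the slot floor (about 5 N upward) before letting go.
- **Last checks:**
  - The tab top is at z = 140 mm in all three cameras, which matches the expected 10 + 130.
  - The plate is within about 1° of upright.
  - The gripper is clear of everything, and the stone, crystal, cup and tweezers case look unmoved in the pictures.
- **Disagreements:**
  - Two automatic fits of the knob outline failed: one in the side picture and one in the wrist close-up. I used corner points read by hand instead.
  - Marking the box and rack top corners by hand gave heights about 4 mm too low. The depth readings gave the right heights and I used those.

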